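# Prove the cut-out, then snap the flush coupler on the tilted port and hold

## Task

Prove the analyser's safety cut-out: press the test button so that it makes the lever drop (do not knock the lever down), then raise the lever until it stays up on its own. Then press the coupler squarely onto the flush port's tilted nipple until it snaps on, push on until the spring collar is well down, more than half-way, and finish while holding it there in the gripper, since the valve is open only while it is held. Leave the bottle, beaker and mouse alone.

Things in the scene. Friction and masses are not known exactly. Their poses are not given: they have to be found in the camera images.
- cutout: The safety cut-out: low cream box fixed to the bench, 120 (x) by 150 (y) by 55 mm high. Origin under its centre, z up, front at -x. On its top: the round test button, and 70 mm to its +y a dark slot with the lever.
- button_top (a point): Centre of the top face of the round grey test button, 22 mm across, 8 mm proud of the box, in a flat steel ring. It sinks straight down 6 mm against a spring of 1 N rising to 4 N.
- test_button (a joint): Travel of the test button in m: 0 out, 0.006 fully in. Roughly the first 2 to 3 mm tip the lever over; from there it drops by its own weight in under a second.
- lever_hinge (a point): On the lever's hinge axis, in the middle of the lever, 12 mm under the top of the box. Axes of the cut-out: the hinge runs along y, the lever drops towards -x.
- lever_bar (a point): Centre of the lever's cross-bar: grey cylinder 36 mm long along the hinge direction, 16 mm thick, on a 10 mm steel arm, 86 mm from the hinge. Raised, it is 127 mm over the bench and the arm leans 0.2 rad from vertical to the back (+x of the box); dropped, 109 mm over the bench, the arm leaning 0.7 rad to the front (-x). 90 g, moves freely; pushed back past upright it rests on its stop.
- drop_lever (a joint): Angle of the lever in rad: 0 raised (at its back stop, 0.2 beyond upright), 0.2 upright, 0.9 dropped to the front. Starts raised.
- nipple_base (a point): Foot of the steel nipple of the flush port, on its axis, 60 mm over the bench. z points out along the nipple, 0.42 rad (24 degrees) off vertical, leaning to the port's front. Nipple 14 mm thick, coned tip 36 mm out; four sprung balls 24 mm out, 21.6 mm across. The port is a fixed cream block 100 by 110 by 45 mm with a ridge 70 mm high along its back.
- collar (a joint): Travel in m of the dark spring collar round the nipple's foot (36 mm across): 0 free, its top 17 mm out from the nipple's foot; 0.008 fully down, 9 mm out. Its spring pushes back with 2 N rising to 10 N. A coupler snapped on but not pushed leaves it at about 0.0015 to 0.0025; well down is more than half-way.
- coupler_grip (a point): Centre of the coupler's grip, z along the coupler, up while it stands loose on the bench. Grey square grip 26 by 26 mm, 25 mm under to 25 mm over this point, faces square to x and y. Below it, from 24 to 61 mm under the point, a round steel skirt 42 mm across, open at its foot (18 mm mouth). 220 g.
- coupler_foot (a point): Centre of the mouth of the coupler's socket, in its foot, 61 mm under the grip's centre; same axes. The inner lip here is 5 mm high; pushed over the nipple (up to about 8 N) it snaps past the balls when this point is about 15 mm from the nipple's foot. It may be turned any way about its axis.
- reagent_center (a point): Bystander: white bottle with blue cap, 54 mm across, 100 mm tall; the point is 50 mm up.
- beaker_rim (a point): Bystander: clear beaker, 64 mm across, 75 mm tall; the point is the centre of its rim.
- mouse_center (a point): Bystander: white computer mouse, 100 by 60 by 22 mm; the point is its centre.
There are look-alikes about, which are no part of the job. Leave any purple or red look-alike of the part that bears nipple_base alone.

How it is judged:
On the way, in this order (a step that is already met when the one before it is completed fails the run):
1. the test button is pressed and tips the lever (value of joint test_button above 0.0008 m and value of joint drop_lever above 0.1 rad).
2. the lever has dropped (value of joint drop_lever above 0.8 rad), for 0.1 s.
3. the lever is raised again and stays up untouched (value of joint drop_lever below 0.06 rad and contact force between each of the arm, the fingers and drop_lever below 0.1 N), for 0.3 s.
4. the coupler sits squarely on the nipple past the snap (z of coupler_grip in the frame of nipple_base below 0.0758 m and angle between the z axis of coupler_grip and the z axis of nipple_base, either way round below 0.12 rad and value of joint collar above 0.001 m), for 0.1 s.
At the end, for the whole second after the job is handed in: The coupler is on the nipple past the snap, its axis within 0.12 rad of the nipple's, held still by the fingers (over 3 N) so that the spring collar is down by more than 4 mm of its 8 mm; the lever is still up (within 0.06 rad of its back stop) and the button is out (value of joint collar above 0.004 m and z of coupler_grip in the frame of nipple_base below 0.075 m and x of coupler_grip in the frame of nipple_base between -0.008 and 0.008 m and y of coupler_grip in the frame of nipple_base between -0.008 and 0.008 m and angle between the z axis of coupler_grip and the z axis of nipple_base, either way round below 0.12 rad and contact force between the fingers and coupler above 3 N and linear speed of coupler below 0.02 m/s and value of joint drop_lever below 0.06 rad and value of joint test_button below 0.001 m); the arm keeps its last pose, push and grip.
It fails at once if the bottle, beaker or mouse is shifted by more than 25 mm (distance of any of reagent_center, beaker_rim, mouse_center from where it was at the start of the episode above 0.025 m).
It also fails if it takes over 58 s, if anything falls off the work surface, if the arm or the gripper's body presses on something with over 40 N, if the wrist force passes 120 N, or if a joint passes its speed limit or range.

## Robot

A 6-joint arm with a two-finger parallel gripper is mounted at the origin on the work surface. World frame = base frame: x ahead of the robot, y to its left, z up, the work surface at z = 0. Lengths are in m, angles in rad, forces in N, time in s.
With the tool pointing down it reaches from about 0.225 to 0.875 m from the base axis. Payload 3.4 kg.
Tool frame: the origin (TCP) lies at the very end of the fingers, on their centre line; the grasp point (between the pads) lies 19 mm behind it; z points along the fingers, y is the line along which they close (so a half turn about z gives the same grasp; the last joint's range is limited). The gripper opens to 85 mm and grips with 20 to 120 N. Pads are 22 mm wide; open, the fingers measure 114 mm over their backs; the gripper's body (76 mm by 85 mm) begins 54 mm behind the grasp point. The pads swing forward as they close: fully open they stand 13 mm farther back than shut.
Start: joints at [-0.121, 0.276, 1.505, -0, 1.361, -0.121], TCP at [0.575, -0, 0.204] pointing down, gripper open.
Joint ranges: [-2.89, 2.89], [-0.75, 2.08], [0.22, 2.7], [-1.18, 4.32], [0.11, 2.71], [-2.7, 2.7]. Speed limits (rad/s): [2.57, 2.57, 3.14, 3.14, 3.14, 3.14].

## Interface

Orientations are given as a unit quaternion [w, x, y, z].
In Python, from rig import readout, vision, manip gives the robot as it stands.
- The arm moves only by the shell command python3 -m handwheel 'ROWS' [FORCE]. ROWS is JSON, a list of rows, each a list of 3 entries, a list of its own where there are three numbers: the shift along the tool's x, y, z in mm, then the turn, a rotation vector about the tool's x, y, z in units of 6 degrees (1.0 is 6 degrees), then the closure, from -1 (fully open) to 1 (shut), so that 0 is half open. A call has 1 to 20 rows; each row shifts and turns the commanded pose from where the row before left it, along the tool's axes as they then stand; what a row does not reach is not made up. A row lasts 1/8 s, in which the tool goes at most 62.5 mm and 10.7 degrees, less where a joint would pass 70% of its speed; a pose out of reach is approached as far as the arm can. A call is refused whole if a number of a shift passes 62.5 or a number of a turn 1, either way. A call with a gripper value outside its range is refused whole. The fingers move at their own pace and stop on an object; FORCE is the grip in N (left out, the last holds). Time passes only in rows, so rows that do not move let the fingers close. It gives the time, the measured TCP pose, the force, the opening and the grip force at its end, in the units of the state.
- readout.get_state(): the state, without advancing time (a new reading comes with each control period).
- vision.get_image(name): name is "scene" or "side" or "wrist"; returns the picture (420x560x3 uint8, blue, green, red); there is no depth.
- vision.camera_params(name): a dict with "intrinsics" (3x3 intrinsics, pixels), "rvec" (rotation vector, rad) and "tvec" (3), from world to camera coordinates, as OpenCV has them; the wrist camera has in their place "hand_eye" (4x4, takes a point from camera to tool coordinates, whose origin is the TCP and whose axes are the flange's). Camera axes: x right, y down, z forward; pixel columns grow to the right and rows downward; lengths in m; the calibration is good to about 2 mm. A picture is of the moment at which its call begins: read the wrist's pose just before it. camera_params takes no time and is no camera call.
- manip.sign_off(): hands the job in; it is judged then, once.
The state is a dict: "clock": time; "qpos": joint angles; "qd": joint speeds; "effort": joint torques, N m; "position": TCP position; "ee_rot": TCP orientation; "contact_force": force on the tool from outside, world axes, zero at the start; "moment": the same for the moment, N m; "width": finger opening in m; "gripper_force": force on a finger pad.
Only numpy, scipy, OpenCV 4.12 (cv2) and the standard library are available. Lean on these libraries where they do the work, as an engineer would, in place of code of your own. Each camera call takes 0.05 s, during which the arm holds its last target. There are 200 camera calls.

## Working session

There is one attempt and no reset: what is moved stays moved. The work goes in short steps, Python scripts to look and compute and a shell command to move; the robot and the scene stay as the last step left them, time stands still between calls to the robot, and variables do not carry over. Pictures are saved under pics/ and viewed, at most 10 in all, crops included, and the job is handed in when it is done.

```bash
mkdir -p pics; ls
cat > h.py <<'E'
import numpy as np, cv2
from rig import readout, vision, manip
from scipy.spatial.transform import Rotation as R
def snap(n,f): cv2.imwrite('pics/'+f,vision.get_image(n))
def ray(n,u,v,st=None):
    p=vision.camera_params(n);K=np.array(p['intrinsics'])
    d=np.linalg.inv(K)@[u,v,1]
    if 'rvec' in p:
        Rm=cv2.Rodrigues(np.array(p['rvec'],float))[0];t=np.array(p['tvec'],float).ravel()
        return -Rm.T@t, Rm.T@d
    H=np.array(p['hand_eye']);st=st or readout.get_state();q=st['ee_rot']
    Rt=R.from_quat([q[1],q[2],q[3],q[0]]).as_matrix()
    return np.array(st['position'])+Rt@H[:3,3], Rt@H[:3,:3]@d
def atz(n,u,v,z,st=None):
    o,d=ray(n,u,v,st);return o+d*(z-o[2])/d[2]
def tri(obs):
    A=np.zeros((3,3));b=np.zeros(3);L=[]
    for n,u,v in obs:
        o,d=ray(n,u,v);d=d/np.linalg.norm(d);P=np.eye(3)-np.outer(d,d);A+=P;b+=P@o;L.append((o,P))
    x=np.linalg.solve(A,b);return x,[np.linalg.norm(P@(x-o)) for o,P in L]
def rotm(st=None):
    q=(st or readout.get_state())['ee_rot'];return R.from_quat([q[1],q[2],q[3],q[0]])
E
python3 - <<'E'
from h import *
for n in('scene','side','wrist'):
    snap(n,n+'0.png'); p=vision.camera_params(n); print(n,{k:np.round(v,3).tolist() for k,v in p.items() if k!='intrinsics'})
print(readout.get_state())
E
```

```text
pics
scene {'rvec': [1.911, 1.663, -0.64], 'tvec': [-0.021, -0.358, 1.376]}
side {'rvec': [0.305, -2.862, 1.054], 'tvec': [0.512, 0.204, 0.88]}
wrist {'hand_eye': [[-0.0, -0.946, -0.325, 0.084], [1.0, -0.001, 0.001, 0.001], [-0.002, -0.325, 0.946, -0.17], [0.0, 0.0, 0.0, 1.0]]}
{'clock': 0.15, 'qpos': array([-1.21024797e-01,  2.76411420e-01,  1.50582850e+00, -1.80878432e-05,
        1.36074201e+00, -1.21024086e-01]), 'qd': array([ 2.56189299e-04, -3.08331916e-05, -3.60105868e-03, -1.04141272e-03,
        1.52395492e-03,  4.60873729e-04]), 'effort': array([ 9.65923646e-04, -4.17143512e+01, -2.46032345e+01, -1.26433165e-04,
        7.58384820e-03, -3.43765259e-05]), 'position': array([5.74555079e-01, 2.74779645e-05, 2.03165835e-01]), 'ee_rot': array([-5.41437780e-04,  7.07105524e-01,  7.07107697e-01, -4.35253022e-04]), 'contact_force': array([-0.37281179, -1.17585551,  0.03493022]), 'moment': array([-0.01644597, -0.02217849, -0.0837227 ]), 'gripper_force': 0.0, 'width': 0.0854480275605882}
```

View pics/scene0.png

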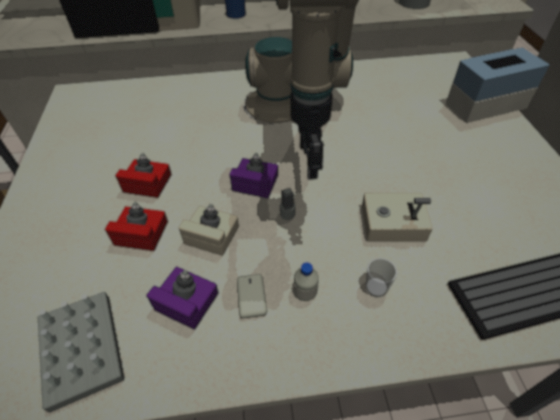

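View pics/side0.png

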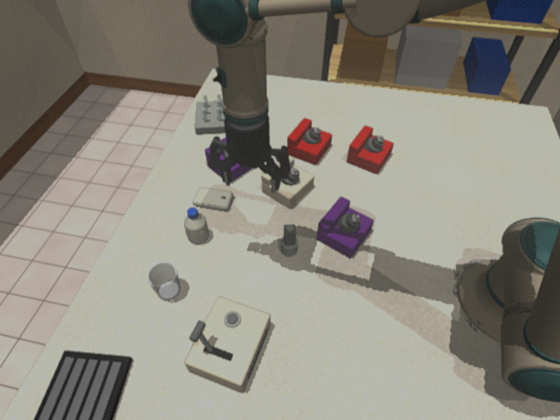

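The scene view shows the cream port at (209,228), the coupler at (288,205) and the cut-out at (397,217). In the side view they are at about (288,185), (290,240) and (230,340). I'll enlarge these.

Run:
```python
import cv2,numpy as np
s=cv2.imread('pics/scene0.png');d=cv2.imread('pics/side0.png')
def c(i,x,y,w=100,h=75): return cv2.resize(i[y:y+h,x:x+w],(400,300),interpolation=cv2.INTER_CUBIC)
cv2.imwrite('pics/m1.png',np.vstack([np.hstack([c(s,170,180),c(s,350,175)]),np.hstack([c(d,250,150),c(d,180,300)])]))
cv2.imwrite('pics/m2.png',np.hstack([c(s,250,170),c(d,240,200)]))
```

```text
(no output)
```

View pics/m1.png

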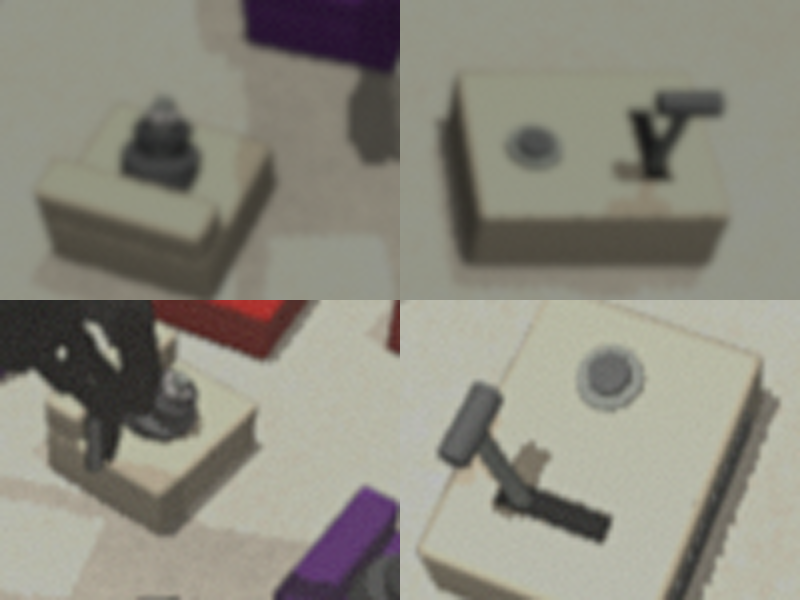

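View pics/m2.png

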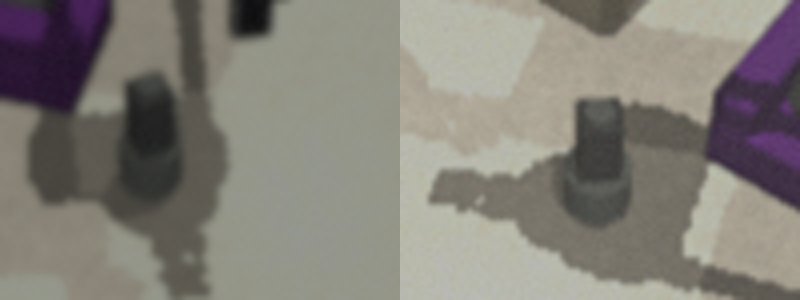

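Crop readings:

| Item | Scene px | Side px |
|---|---|---|
| Nipple tip | (210.5,204.5) | (295,169.5) |
| Button | (383.8,210.8) | (232.5,318.3) |
| Lever bar | (422.5,200.8) | (197.5,331.3) |
| Coupler top | (286.5,190.5) | (290,226.8) |

The port's ridge faces the camera, so its front is towards the robot.

Run:
```python
from h import *
np.set_printoptions(precision=4,suppress=True)
def T(n,s,d): x,e=tri([('scene',*s),('side',*d)]);print(n,x,np.round(e,4))
T('button z.063',(383.8,210.8),(232.5,318.3))
T('bar z.127',(422.5,200.8),(197.5,331.3))
T('tip z.093',(210.5,204.5),(295,169.5))
T('coupler top .086',(286.5,190.5),(290,226.8))
for uv in[(365.5,193),(422.5,193),(370.5,228.8),(432,228.8)]: print('box sc',atz('scene',*uv,.055))
for uv in[(270,313.8),(216.3,300.8),(185,362)]: print('box sd',atz('side',*uv,.055))
for uv in[(238,217),(223,233.5)]: print('port sc45',atz('scene',*uv,.045))
for uv in[(180,228),(224.7,231.5)]: print('ridge sc70',atz('scene',*uv,.07))
for uv in[(314.2,177),(291,197.5)]: print('port sd45',atz('side',*uv,.045))
```

```text
button z.063 [0.5716 0.1947 0.0571] [0.0019 0.0019]
bar z.127 [0.6109 0.2606 0.1255] [0.0015 0.0015]
tip z.093 [ 0.5204 -0.2208  0.0898] [0.0004 0.0004]
coupler top .086 [ 0.4983 -0.0347  0.0876] [0.0011 0.0011]
box sc [0.5066 0.1688 0.055 ]
box sc [0.5276 0.3121 0.055 ]
box sc [0.6212 0.1491 0.055 ]
box sc [0.6418 0.2921 0.055 ]
box sd [0.4993 0.1669 0.055 ]
box sd [0.6147 0.1621 0.055 ]
box sd [0.6335 0.2946 0.055 ]
port sc45 [ 0.5312 -0.1597  0.045 ]
port sc45 [ 0.5774 -0.1983  0.045 ]
ridge sc70 [ 0.5664 -0.2951  0.07  ]
ridge sc70 [ 0.5918 -0.1918  0.07  ]
port sd45 [ 0.4711 -0.2496  0.045 ]
port sd45 [ 0.5185 -0.1631  0.045 ]
```

Cut-out: yaw about -0.15, lever leaning away from the robot, heights plausible. I'll go above the button with the fingers shut and look through the wrist camera.

```bash
python3 -m handwheel '[[[39,0,0],[0,0,0],1],[[39,0,0],[0,0,0],1],[[39,0,0],[0,0,0],1],[[39,0,0],[0,0,0],1],[[39,-3,0],[0,0,0],1],[[0,0,40],[0,0,0],1],[[0,0,30],[0,0,0],1],[[0,0,0],[0,0,0],1]]' 40
python3 - <<'E'
from h import *
snap('wrist','w1.png')
E
```

```text
clock: 1.15
position: [0.5697, 0.1947, 0.1311]
ee_rot: [-0.002, 0.707, 0.707, -0.003]
contact_force: [-0.9, -0.1, 0.6]
width: 0.0001
gripper_force: 0.0
```

View pics/w1.png

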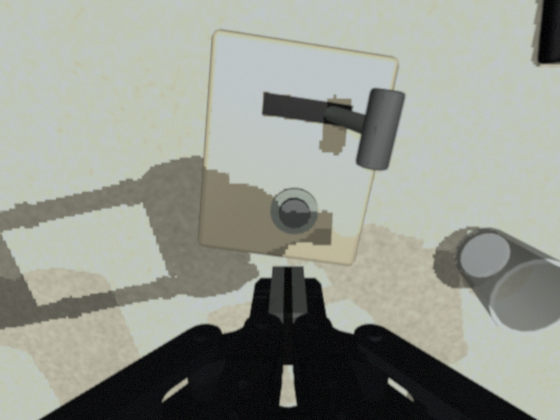

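The wrist view shows the button top at (294,211), the bar at (381,129) and the box-top corners at (214,30), (397,58), (354,264) and (199,245).

Run:
```python
from h import *
np.set_printoptions(precision=4,suppress=True)
print('btn',atz('wrist',294,211,.063),'bar',atz('wrist',381,129,.127))
c=[atz('wrist',*p,.055) for p in[(214,30),(397,58),(354,264),(199,245)]]
print(np.array(c),[np.linalg.norm(c[i]-c[i-1]) for i in range(4)])
print('yaw',[np.arctan2(*(a-b)[1::-1]) for a,b in[(c[1],c[0]),(c[2],c[3])]], [np.arctan2(-(a-b)[0],(a-b)[1]) for a,b in[(c[0],c[3]),(c[1],c[2])]], 'ctr',np.mean(c,0))
```

```text
btn [0.5771 0.1958 0.063 ] bar [0.6171 0.2594 0.127 ]
[[0.5271 0.3113 0.055 ]
 [0.6417 0.2953 0.055 ]
 [0.6231 0.1503 0.055 ]
 [0.5064 0.1661 0.055 ]] [np.float64(0.14666647075692632), np.float64(0.11562329669150731), np.float64(0.14616518885929233), np.float64(0.11783668203259773)]
yaw [np.float64(-0.1387056140187623), np.float64(-0.13437406553516137)] [np.float64(-0.1421353063111797), np.float64(-0.12701131804402405)] ctr [0.5746 0.2307 0.055 ]
```

```bash
python3 -m handwheel '[[[1,7,0],[0,0,0],1],[[0,0,40],[0,0,0],1],[[0,0,24],[0,0,0],1],[[0,0,4],[0,0,0],1],[[0,0,4],[0,0,0],1],[[0,0,0],[0,0,0],1],[[0,0,0],[0,0,0],1]]'
python3 - <<'E'
from h import *
snap('side','s2.png')
E
```

```text
clock: 2.08
position: [0.5798, 0.1962, 0.0629]
ee_rot: [0.001, 0.707, 0.707, 0.001]
contact_force: [0.5, 0.4, -0.8]
width: 0.0
gripper_force: 0.0
```

```bash
python3 -m handwheel '[[[0,0,2],[0,0,0],1],[[0,0,0],[0,0,0],1]]'; python3 -c "
from h import *
s=readout.get_state();print(s['position'],s['contact_force'])"
```

```text
clock: 2.38
position: [0.5789, 0.196, 0.0598]
ee_rot: [0.0, 0.707, 0.707, -0.0]
contact_force: [0.3, -0.0, 0.2]
width: 0.0001
gripper_force: 0.0
[0.57892756 0.19597397 0.05978101] [ 0.30520795 -0.01966746  0.20717597]
```

```bash
python3 -m handwheel '[[[0,0,2],[0,0,0],1],[[0,0,0],[0,0,0],1]]';python3 -m handwheel '[[[0,0,1],[0,0,0],1],[[0,0,0],[0,0,0],1],[[0,0,0],[0,0,0],1]]'
python3 - <<'E'
from h import *
i=vision.get_image('side');cv2.imwrite('pics/s3.png',cv2.resize(i[260:400,120:320],(800,560),interpolation=cv2.INTER_CUBIC))
E
```

```text
clock: 2.62
position: [0.5789, 0.196, 0.0576]
ee_rot: [-0.0, 0.707, 0.707, -0.0]
contact_force: [0.7, -0.5, 0.6]
width: 0.0
gripper_force: 0.0
clock: 3.0
position: [0.5791, 0.196, 0.0569]
ee_rot: [0.0, 0.707, 0.707, 0.0]
contact_force: [0.1, 0.3, -0.3]
width: 0.0001
gripper_force: 0.0
```

View pics/s3.png

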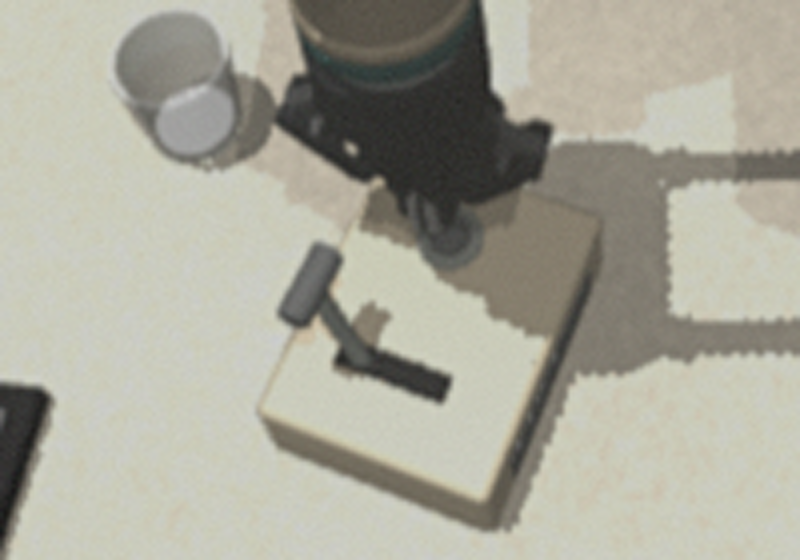

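Run:
```python
from h import *
p=vision.camera_params('side')
X=np.array([[.579,.196,.057],[.5716,.1947,.063],[.5771,.1958,.063],[.57,.19,.063]])
u=cv2.projectPoints(X,np.array(p['rvec'],float),np.array(p['tvec'],float),np.array(p['intrinsics'],float),None)[0][:,0]
print(u,(u-[120,260])*4)
print(atz('side',120+450/4,260+238/4,.063),atz('side',232.5,318.3,.063),atz('scene',383.8,210.8,.063))
```

```text
[[228.0340413  318.79839077]
 [231.50234276 317.61989141]
 [228.69449565 317.58087184]
 [232.93433932 315.62084673]] [[432.1361652  235.1935631 ]
 [446.00937102 230.47956564]
 [434.7779826  230.32348737]
 [451.73735726 222.48338693]]
[0.56853728 0.19810887 0.063     ] [0.56924938 0.19566851 0.063     ] [0.57782652 0.19340043 0.063     ]
```

Run:
```python
from h import *
p=vision.camera_params('wrist');H=np.linalg.inv(np.array(p['hand_eye']));K=np.array(p['intrinsics'])
for t in([0,0,0],[-.011,0,0],[.011,0,0]):
    c=H[:3,:3]@np.array(t)+H[:3,3];print(t,(K@c/c[2])[:2])
a=vision.get_image('side')[295:345,205:255];b=vision.get_image('scene')[185:235,360:410];w=vision.get_image('wrist')[190:290,240:340]
cv2.imwrite('pics/m3.png',np.hstack([cv2.resize(x,(266,266),interpolation=cv2.INTER_CUBIC) for x in(a,b,w)]))
```

```text
[0, 0, 0] [285.23241253 256.95350531]
[-0.011, 0, 0] [285.27647408 275.77097505]
[0.011, 0, 0] [285.18664624 237.40799246]
```

View pics/m3.png

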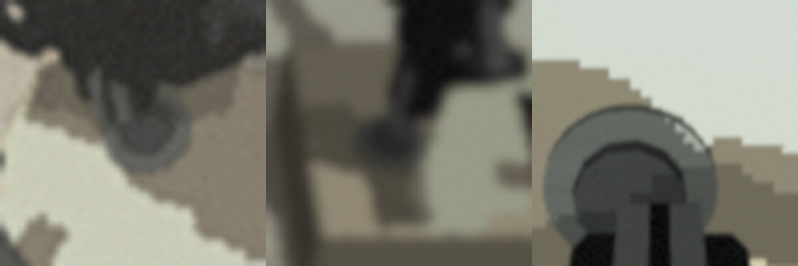

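The wrist crop puts the fingertips about 5 mm to +x of the button centre, and there's no force yet. I'll shift back and press deeper in small steps.

```bash
python3 -m handwheel '[[[0,0,-8],[0,0,0],1],[[0,-5,0],[0,0,0],1],[[0,0,8],[0,0,0],1],[[0,0,1],[0,0,0],1],[[0,0,0],[0,0,0],1]]'; python3 -m handwheel '[[[0,0,2],[0,0,0],1],[[0,0,0],[0,0,0],1]]';python3 - <<'E'
from h import *
a=vision.get_image('side')[300:360,180:240];w=vision.get_image('wrist')[190:290,240:340]
cv2.imwrite('pics/m4.png',np.hstack([cv2.resize(x,(300,300),interpolation=cv2.INTER_CUBIC) for x in(a,w)]))
E
```

```text
clock: 3.82
position: [0.5738, 0.1959, 0.0554]
ee_rot: [-0.0, 0.707, 0.707, -0.0]
contact_force: [-0.0, 0.1, -0.0]
width: 0.0001
gripper_force: 0.0
clock: 4.08
position: [0.574, 0.196, 0.0537]
ee_rot: [-0.0, 0.707, 0.707, -0.0]
contact_force: [-0.1, 0.7, 0.5]
width: 0.0
gripper_force: 0.0
```

```bash
for i in 1; do python3 -m handwheel '[[[0,0,2],[0,0,0],1],[[0,0,0],[0,0,0],1]]' | grep -E 'pos|cont'; done; python3 -m handwheel '[[[0,0,2],[0,0,0],1],[[0,0,0],[0,0,0],1]]' | grep -E 'pos|cont';python3 - <<'E'
from h import *
a=vision.get_image('side');o=cv2.imread('pics/s2.png')
print(np.abs(a.astype(int)-o)[315:350,185:215].mean())
E
```

```text
position: [0.5739, 0.196, 0.0516]
contact_force: [-0.0, 0.4, 0.2]
position: [0.5739, 0.196, 0.0496]
contact_force: [-0.6, 0.2, 1.4]
2.0676190476190475
```

```bash
python3 -m handwheel '[[[0,0,2],[0,0,0],1],[[0,0,0],[0,0,0],1],[[0,0,0],[0,0,0],1]]' | grep -E 'pos|cont'
python3 - <<'E'
from h import *
def d():
    a=vision.get_image('side');o=cv2.imread('pics/s2.png')
    print(np.abs(a.astype(int)-o)[315:350,185:215].mean(),readout.get_state()['contact_force'])
d()
E
python3 -m handwheel '[[[0,0,1.5],[0,0,0],1],[[0,0,0],[0,0,0],1],[[0,0,0],[0,0,0],1],[[0,0,0],[0,0,0],1]]' | grep -E 'pos|cont'
python3 - <<'E'
from h import *
a=vision.get_image('side');o=cv2.imread('pics/s2.png')
print(np.abs(a.astype(int)-o)[315:350,185:215].mean(),readout.get_state()['contact_force'])
E
```

```text
position: [0.5741, 0.196, 0.0478]
contact_force: [-0.3, -0.5, 0.2]
1.9742857142857142 [-0.98684346 -1.48462303 -1.40067161]
position: [0.5741, 0.196, 0.0463]
contact_force: [-0.8, 0.3, 0.3]
2.0834920634920633 [-0.16667094 -0.27625722 -0.36113941]
```

```bash
python3 -m handwheel '[[[0,0,2],[0,0,0],1],[[0,0,0],[0,0,0],1],[[0,0,0],[0,0,0],1]]' | grep -E 'pos|cont'
python3 - <<'E'
from h import *
p=vision.camera_params('wrist');H=np.linalg.inv(np.array(p['hand_eye']));K=np.array(p['intrinsics'])
for t in([0,0,-.013],[.011,0,-.013],[.011,0,-.02],[0.005,0,-.005]):
    c=H[:3,:3]@np.array(t)+H[:3,3];print(t,(K@c/c[2])[:2])
a=vision.get_image('side')[300:360,180:240];w=vision.get_image('wrist')[190:290,240:340];b=vision.get_image('scene')[185:235,360:410]
cv2.imwrite('pics/m5.png',np.hstack([cv2.resize(x,(266,266),interpolation=cv2.INTER_CUBIC) for x in(a,w,b)]))
E
```

```text
position: [0.574, 0.196, 0.0443]
contact_force: [0.1, 0.4, 0.0]
[0, 0, -0.013] [285.11522627 268.94878014]
[0.011, 0, -0.013] [285.06376984 248.25946826]
[0.011, 0, -0.02] [284.99002151 254.76858538]
[0.005, 0, -0.005] [285.16773638 252.39663653]
```

View pics/m5.png

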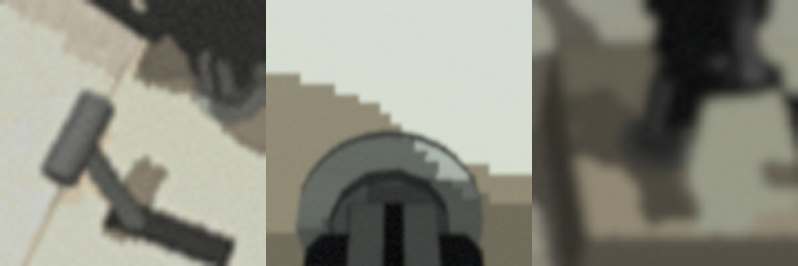

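Run:
```python
from h import *
p=vision.camera_params('wrist');K=np.array(p['intrinsics']);print(K.tolist())
a=vision.get_image('wrist');st=readout.get_state()
# where ring centre (389,221) crop-> px
u=240+(389-266)/2.66;v=190+221/2.66;print(u,v,atz('wrist',u,v,.055),K[0,0]/(44/22),K[0,0]*.022/44, st['position'])
H=np.array(p['hand_eye']);print('cam height',atz and (ray('wrist',u,v)))
```

```text
[[363.47933830214, 0.0, 287.50725395713494], [0.0, 363.47933830214, 210.0387465727187], [0.0, 0.0, 1.0]]
286.2406015037594 273.0827067669173 [0.57461125 0.19246028 0.055     ] 181.73966915107 0.18173966915106998 [0.57407547 0.19599787 0.04433525]
cam height (array([0.57497067, 0.28026434, 0.21463407]), array([-0.00200227, -0.48913863, -0.88928903]))
```

```bash
python3 -m handwheel '[[[0,0,2],[0,0,0],1],[[0,0,0],[0,0,0],1],[[0,0,0],[0,0,0],1]]' | grep -E 'pos|cont'; python3 -m handwheel '[[[0,0,2],[0,0,0],1],[[0,0,0],[0,0,0],1],[[0,0,0],[0,0,0],1]]' | grep -E 'pos|cont';python3 - <<'E'
from h import *
f=[]
for i in range(4):
    a=vision.get_image('side');f.append(readout.get_state()['contact_force'])
o=cv2.imread('pics/s2.png')
print(np.abs(a.astype(int)-o)[315:350,185:215].mean(),np.mean(f,0))
E
```

```text
position: [0.574, 0.196, 0.0423]
contact_force: [-0.5, -0.1, 0.3]
position: [0.574, 0.196, 0.0403]
contact_force: [0.8, -0.5, 0.6]
2.321904761904762 [0.14280763 0.06413531 0.07516115]
```

```bash
for k in 1; do python3 -m handwheel '[[[0,0,2.5],[0,0,0],1],[[0,0,0],[0,0,0],1]]' | grep -E 'pos|cont'; done; python3 -m handwheel '[[[0,0,2.5],[0,0,0],1],[[0,0,0],[0,0,0],1],[[0,0,0],[0,0,0],1]]' | grep -E 'pos|cont';python3 - <<'E'
from h import *
f=[]
for i in range(4):
    a=vision.get_image('side');f.append(readout.get_state()['contact_force'])
o=cv2.imread('pics/s2.png')
print(np.abs(a.astype(int)-o)[315:350,185:215].mean(),np.mean(f,0))
w=vision.get_image('wrist')[180:300,210:370]
cv2.imwrite('pics/m6.png',cv2.resize(w,(800,600),interpolation=cv2.INTER_CUBIC))
E
```

```text
position: [0.5738, 0.1959, 0.0375]
contact_force: [0.5, -0.1, 0.3]
position: [0.5742, 0.196, 0.0354]
contact_force: [0.4, -0.4, 0.9]
2.5828571428571427 [-0.01545405  0.10505444  0.78288413]
```

```bash
cat > f.py <<'E'
from h import *
f=[]
for i in range(3):
    a=vision.get_image('side');f.append(readout.get_state()['contact_force'])
o=cv2.imread('pics/s2.png')
print(np.abs(a.astype(int)-o)[315:350,185:215].mean(),np.mean(f,0))
E
python3 -m handwheel '[[[0,0,1.5],[0,0,0],1],[[0,0,0],[0,0,0],1]]' | grep -E 'pos|cont';python3 f.py; python3 -m handwheel '[[[0,0,1.5],[0,0,0],1],[[0,0,0],[0,0,0],1],[[0,0,0],[0,0,0],1]]' | grep -E 'pos|cont';python3 f.py
```

```text
position: [0.5742, 0.196, 0.0339]
contact_force: [0.5, 0.1, 1.8]
30.56126984126984 [-0.11666685  0.22424804  1.44984959]
position: [0.5742, 0.196, 0.0324]
contact_force: [0.4, 0.3, 2.1]
31.918095238095237 [ 0.03351518 -0.01817088  2.80735578]
```

The side image changed sharply, so the button tipped the lever. Contact came at reported z≈0.036, so the shut fingertips end about 26 mm short of the reported TCP. I'll lift off and move in front of the lever.

```bash
python3 -m handwheel '[[[0,0,-40],[0,0,0],1],[[0,0,-40],[0,0,0],1],[[0,0,-35],[0,0,0],1],[[0,-34,0],[0,0,0],1],[[0,-34,0],[0,0,0],1],[[0,0,0],[0,0,0],1]]'
python3 - <<'E'
from h import *
a=vision.get_image('wrist');cv2.imwrite('pics/w2.png',a)
snap('side','s4.png');snap('scene','c4.png')
E
```

```text
clock: 9.78
position: [0.5026, 0.1957, 0.1469]
ee_rot: [-0.001, 0.707, 0.707, -0.001]
contact_force: [1.0, 1.1, 0.4]
width: -0.0002
gripper_force: 0.0
```

View pics/w2.png

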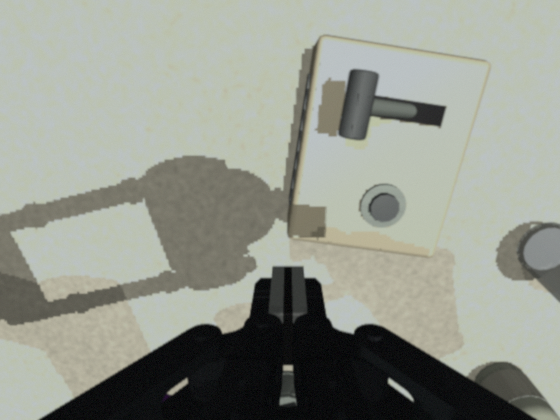

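The lever is down, with the bar at (359,104) and the button at (383,206).

Run:
```python
from h import *
np.set_printoptions(precision=4,suppress=True)
st=readout.get_state();print('bar',atz('wrist',359,104,.109),'btn',atz('wrist',384,207,.063))
c=[atz('wrist',*p,.055) for p in[(320,36),(490,63),(434,255),(290,237)]]
print([np.linalg.norm(c[i]-c[i-1]) for i in range(4)],np.mean(c,0))
# solve the box pose by PnP with the given size -> camera height over box top
p=vision.camera_params('wrist');K=np.array(p['intrinsics'])
o=np.array([[-60,75,0],[60,75,0],[60,-75,0],[-60,-75,0]],float)/1000
for px in([(320,36),(490,63),(434,255),(290,237)],):
    ok,r,t=cv2.solvePnP(o,np.array(px,float),K,None);Rm=cv2.Rodrigues(r)[0];C=-Rm.T@t;print('cam over box',C.ravel(),'claimed',ray('wrist',1,1)[0]-[0,0,.055])
```

```text
bar [0.5474 0.2704 0.109 ] btn [0.5793 0.1951 0.063 ]
[np.float64(0.1443486108446047), np.float64(0.11578671149129009), np.float64(0.14358010882037578), np.float64(0.11608492663724324)] [0.5771 0.2312 0.055 ]
cam over box [-0.0774  0.0386  0.2738] claimed [0.5075 0.2803 0.2625]
```

```bash
python3 -m handwheel '[[[40,0,0],[0,0,0],1],[[37,0,0],[0,0,0],1],[[0,0,40],[0,0,0],1],[[0,0,35],[0,0,0],1],[[0,0,0],[0,0,0],1]]'|grep -E 'clock|pos|cont'
python3 -m handwheel '[[[-1,10,0],[0,0,0],1],[[-1,10,0],[0,0,0],1],[[-1,10,0],[0,0,0],1],[[-1,10,-1],[0,0,0],1],[[0,0,0],[0,0,0],1]]'|grep -E 'clock|pos|cont'
python3 - <<'E'
from h import *
snap('side','s5.png')
E
```

```text
clock: 10.55
position: [0.5045, 0.2722, 0.0693]
contact_force: [0.5, 0.1, 0.4]
clock: 11.18
position: [0.5481, 0.27, 0.0778]
contact_force: [-0.7, 0.4, 1.2]
```

```bash
python3 - <<'E'
from h import *
s=readout.get_state();print(s['position'],s['contact_force'],s['qd'])
a=cv2.imread('pics/s5.png');b=cv2.imread('pics/s4.png')
w=vision.get_image('wrist');cv2.imwrite('pics/w3.png',w)
# dark column profile near the lever bar in wrist view
g=cv2.cvtColor(w,cv2.COLOR_BGR2GRAY)
for r in range(150,270,12): print(r,''.join('#' if x<70 else ('+' if x<120 else '.') for x in g[r,200:420:4]))
E
python3 -m handwheel '[[[0,0,0],[0,0,0],1]]'|grep -E 'clock|pos|cont'
```

```text
[0.54863182 0.26972525 0.07669142] [-0.54650376  0.33704677  0.0891942 ] [-0.00574026  0.02733497  0.01494162 -0.00780214 -0.02021906  0.00126771]
150 .......................................................
162 ...........+++++++++++++++++++.........................
174 .........................+++++++++++++++++++++++++++...
186 .........+....................................+++++++++
198 .......................................................
210 .....+..++.............................................
222 ........++.............................................
234 ........+...............+##+++.........................
246 .+.....++...............#########################......
258 .......++.........++++++++++++############+#####+......
clock: 11.4
position: [0.5472, 0.2689, 0.0738]
contact_force: [-1.2, 0.1, -0.1]
```

```bash
python3 -m handwheel '[[[-1,8,-1],[0,0,0],1],[[-1,8,-1],[0,0,0],1],[[-1,8,-1],[0,0,0],1],[[-1,8,-1],[0,0,0],1],[[0,6,0],[0,0,0],1],[[0,0,0],[0,0,0],1]]'|grep -E 'clock|pos|cont'
python3 -m handwheel '[[[0,6,0],[0,0,0],1],[[0,0,0],[0,0,0],1],[[0,0,0],[0,0,0],1]]'|grep -E 'clock|pos|cont'
python3 - <<'E'
from h import *
snap('side','s6.png')
E
```

```text
clock: 12.15
position: [0.5846, 0.265, 0.0772]
contact_force: [0.6, -0.8, 0.5]
clock: 12.52
position: [0.59, 0.265, 0.0773]
contact_force: [0.5, -0.5, -0.1]
```

```bash
python3 -m handwheel '[[[0,-20,0],[0,0,0],1],[[0,-40,0],[0,0,0],1],[[0,-40,0],[0,0,0],1],[[0,0,-40],[0,0,0],1],[[0,0,-40],[0,0,0],1],[[0,0,0],[0,0,0],1]]'|grep -E 'clock|pos|cont'
python3 - <<'E'
from h import *
a=vision.get_image('side').astype(int)
for f in('side0.png','s4.png','s6.png'): print(f,np.abs(a-cv2.imread('pics/'+f))[315:350,185:215].mean())
E
```

```text
clock: 13.32
position: [0.4923, 0.266, 0.1611]
contact_force: [0.5, 0.8, -1.7]
side0.png 13.843174603174603
s4.png 31.95015873015873
s6.png 90.0247619047619
```

Run:
```python
from h import *
a=vision.get_image('side');o=cv2.imread('pics/side0.png');cv2.imwrite('pics/s7.png',a)
t=o[318:345,188:206];m=cv2.matchTemplate(a[290:390,160:270],t,cv2.TM_CCOEFF_NORMED);_,v,_,l=cv2.minMaxLoc(m);print(v,l[0]+160,l[1]+290,'expect 188 318')
d=cv2.imread('pics/s4.png');m=cv2.matchTemplate(d[290:390,160:270],t,cv2.TM_CCOEFF_NORMED);print(cv2.minMaxLoc(m)[1])
for f in(a,o):
    g=cv2.cvtColor(f,cv2.COLOR_BGR2GRAY)
    for r in range(314,360,4): print(''.join('#' if x<75 else ('+' if x<125 else '.') for x in g[r,180:250:1]))
    print()
```

```text
0.9977163672447205 188 318 expect 188 318
0.7152455449104309
............................................+#############+++#########
...............................................+++####################
..................++++++........................++++++################
................+++++++++....................................+++++....
..............+++++++++...............................................
...........+++++++++##+...............................................
..........++++++++++++++++............................................
......................++++++++...+....................................
.........................+++++++++....................................
.......................+####++++########+++...........................
.................................+++################+.................
...........................................+++#####+..................

.................................................++++++++.............
...............................................+++++++++++............
..................++++++........................++++++++..............
................+++++++#+.............................................
.............++++++++#+...............................................
...........++++++++###+...............................................
..........+++++++#++++++++....+++++++.................................
......................+++++++++++++...................................
.........................+++++#+++....................................
.......................+####++++#########++...........................
.................................+++################+.................
...........................................++######+..................
```

The lever matches its raised picture exactly (score 0.998). Next are the coupler and port, viewed from above with the gripper open.

```bash
python3 -m handwheel '[[[-50,1,-4],[0,0,0],-1],[[-50,1,0],[0,0,0],-1],[[-50,1,0],[0,0,0],-1],[[-50,1,0],[0,0,0],-1],[[-50,1,0],[0,0,0],-1],[[-50,1,0],[0,0,0],-1],[[0,0,0],[0,0,0],-1],[[0,0,0],[0,0,0],-1]]'
python3 - <<'E'
from h import *
import json
s=readout.get_state();snap('wrist','wc.png');json.dump({k:list(map(float,s[k])) for k in('position','ee_rot')},open('wc.json','w'));print(s['position'],s['ee_rot'])
E
python3 -m handwheel '[[[-46,5,0],[0,0,0],-1],[[-46,5,0],[0,0,0],-1],[[-46,5,0],[0,0,0],-1],[[-46,5,0],[0,0,0],-1],[[0,0,0],[0,0,0],-1],[[0,0,0],[0,0,0],-1]]'
python3 - <<'E'
from h import *
import json
s=readout.get_state();snap('wrist','wp.png');json.dump({k:list(map(float,s[k])) for k in('position','ee_rot')},open('wp.json','w'));print(s['position'],s['ee_rot'])
for f in('scene','side'): snap(f,f+'8.png')
a,b=cv2.imread('pics/wc.png'),cv2.imread('pics/wp.png')
# left: full coupler picture rows 40-340 ; right port
def c(i,x,y,w,h): return cv2.resize(i[y:y+h,x:x+w],(400,600),interpolation=cv2.INTER_CUBIC)
cv2.imwrite('pics/m9.png',np.hstack([c(a,190,20,200,300),c(b,190,20,200,300)]))
E
```

```text
clock: 14.42
position: [0.4951, -0.0345, 0.1601]
ee_rot: [-0.001, 0.707, 0.707, -0.0]
contact_force: [0.5, 0.5, 0.0]
width: 0.0854
gripper_force: 0.0
[ 0.49510874 -0.03449753  0.1601062 ] [-1.41065967e-03  7.07430131e-01  7.06781746e-01 -4.28326539e-04]
clock: 15.22
position: [0.5159, -0.2172, 0.1608]
ee_rot: [-0.001, 0.707, 0.708, 0.0]
contact_force: [-0.6, -0.4, 0.1]
width: 0.0855
gripper_force: 0.0
[ 0.51589529 -0.21722755  0.16077979] [-9.88840850e-04  7.06664240e-01  7.07548329e-01  1.90584972e-04]
```

View pics/m9.png

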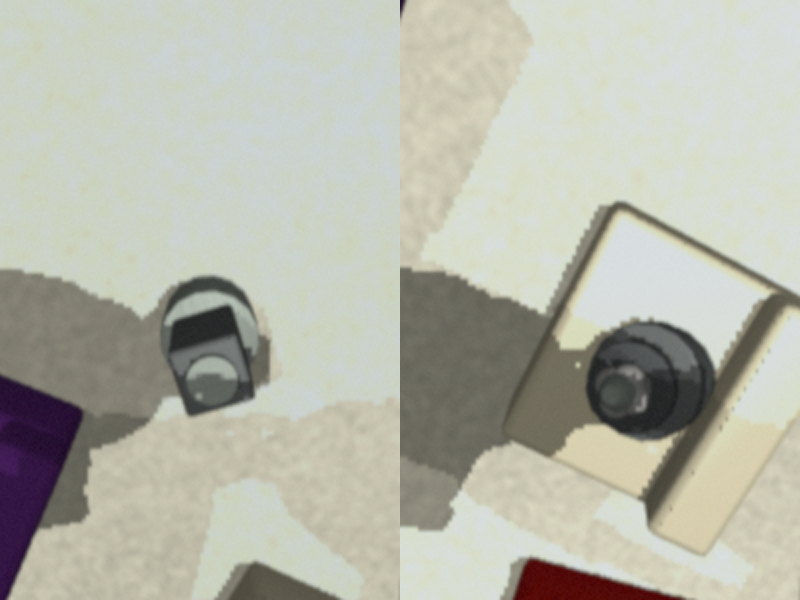

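Left half: the coupler's top square is centred at wrist px (296.5,208), with its faces turned about +15°. Right half: the nipple tip is at px (299,214) and the collar at (315,210). The port's front edge runs (297.5,122.5)→(243.5,232.5), and the ridge is on the right (back).

Run:
```python
from h import *
import json
np.set_printoptions(precision=4,suppress=True)
wc,wp=json.load(open('wc.json')),json.load(open('wp.json'))
P=lambda s,u,v,z: atz('wrist',u,v,z,s)
print('coupler top',P(wc,296.5,208,.086))
q=[P(wc,190+x/2,20+y/2,.086) for x,y in[(172,355),(238,337),(253,398),(188,415)]]
print('yaw',[np.arctan2(*(b-a)[1::-1]) for a,b in((q[0],q[1]),(q[3],q[2]))],[np.arctan2(-(a-b)[0],(a-b)[1]) for a,b in((q[0],q[3]),(q[1],q[2]))],'side',np.linalg.norm(q[1]-q[0]))
print('tip',P(wp,299,214,.0929),'collar',P(wp,315,210,.0755))
c=[P(wp,190+(x-400)/2,20+y/2,.045) for x,y in[(618,204),(505,428),(795,297),(645,498)]]
print('port corners',np.array(c),'yaw',np.arctan2(-(c[0]-c[1])[0],(c[0]-c[1])[1]),np.arctan2(*(c[2]-c[0])[1::-1]),np.arctan2(*(c[3]-c[1])[1::-1]),np.linalg.norm(c[0]-c[1]))
print(readout.get_state()['qpos'])
```

```text
coupler top [ 0.5026 -0.0326  0.086 ]
yaw [np.float64(0.2760628905070492), np.float64(0.2731422521152571)] [np.float64(0.23932216460586425), np.float64(0.2501092620472286)] side 0.023978382905503477
tip [ 0.5251 -0.2176  0.0929] collar [ 0.5376 -0.2206  0.0755]
port corners [[ 0.5259 -0.1596  0.045 ]
 [ 0.4788 -0.2527  0.045 ]
 [ 0.5972 -0.1959  0.045 ]
 [ 0.5392 -0.286   0.045 ]] yaw -0.4677858309121386 -0.4705856391105615 -0.5038057823153617 0.10432361867798375
[-0.523   0.2806  1.607   0.0004  1.2545 -0.5253]
```

```bash
python3 -m handwheel '[[[46,-4,0],[0,0,0],-0.3],[[46,-4,0],[0,0,0],-0.3],[[46,-4,0],[0,0,0],-0.3],[[45,-4,0],[0,0,0],-0.3],[[0,0,0],[0,0,-1],-0.3],[[0,0,0],[0,0,-1],-0.3],[[0,0,0],[0,0,-0.5],-0.3],[[0,0,0],[0,0,0],-0.3],[[0,0,0],[0,0,0],-0.3]]'; python3 -c "
from h import *
s=readout.get_state();print(s['position'],rotm(s).as_matrix().round(3))"
```

```text
clock: 16.5
position: [0.4998, -0.0355, 0.1614]
ee_rot: [0.0, 0.609, 0.793, 0.0]
contact_force: [0.6, 0.6, 0.1]
width: 0.0551
gripper_force: 0.0
[ 0.49983429 -0.03547424  0.1614492 ] [[-0.259  0.966  0.   ]
 [ 0.966  0.259  0.   ]
 [-0.     0.    -1.   ]]
```

```bash
python3 -m handwheel '[[[1.5,0,30],[0,0,0],-0.3],[[0,0,30],[0,0,0],-0.3],[[0,0,25],[0,0,0],-0.3],[[0,0,0],[0,0,0],-0.3]]'|grep -E 'pos|cont'; python3 -m handwheel '[[[0,0,12],[0,0,0],-0.3],[[0,0,12],[0,0,0],-0.3],[[0,0,0],[0,0,0],-0.3],[[0,0,9],[0,0,0],-0.3],[[0,0,9],[0,0,0],-0.3],[[0,0,0],[0,0,0],-0.3]]'|grep -E 'pos|cont'
python3 -m handwheel '[[[0,0,0],[0,0,0],0.2],[[0,0,0],[0,0,0],0.5],[[0,0,0],[0,0,0],1],[[0,0,0],[0,0,0],1],[[0,0,0],[0,0,0],1]]' 40
```

```text
position: [0.4979, -0.0341, 0.0748]
contact_force: [0.2, 0.1, 0.9]
position: [0.4989, -0.0344, 0.0335]
contact_force: [-0.5, -0.5, -0.4]
clock: 18.38
position: [0.5002, -0.0347, 0.0347]
ee_rot: [0.001, 0.609, 0.793, 0.0]
contact_force: [1.2, -1.0, 2.2]
width: 0.0257
gripper_force: 41.4
```

The grip is good: 25.7 mm wide, so on the flats, and the grip centre is about 26.5 mm behind the reported TCP. Now I'll lift, carry it over and tilt.

```bash
python3 -m handwheel '[[[0,0,0],[0,0,0],1],[[0,0,-40],[0,0,0],1],[[0,0,-45],[0,0,0],1],[[0,0,-45],[0,0,0],1],[[-41.5,-11,0],[0,0,0],1],[[-41.5,-11,0],[0,0,0],1],[[-41.5,-11,0],[0,0,0],1],[[-41.5,-11,0],[0,0,0],1],[[0,0,0],[-0.75,-0.67,0],1],[[0,0,0],[-0.75,-0.67,0],1],[[0,0,0],[-0.75,-0.67,0],1],[[0,0,0],[-0.73,-0.67,0],1],[[0,0,0],[0,0,0],1],[[0,0,0],[0,0,0],1]]' 90
cat > t.py <<'E'
from h import *
import sys
np.set_printoptions(precision=4,suppress=True)
base=np.array([.5357,-.2256,.060]);f=np.array([-np.cos(.47),np.sin(.47),0]);n=np.sin(.42)*f+np.array([0,0,np.cos(.42)])
s=readout.get_state();Rm=rotm(s).as_matrix();p=np.array(s['position'])
for S in map(float,sys.argv[1:]):
    T=base+(S-.0265)*n;print('s',S,'shift tool mm',Rm.T@(T-p)*1000)
g=p-.0265*Rm[:,2]-base;y=np.cross([0,0,1],-f)
x=np.cross(y,n);print('grip in nipple frame mm',np.array([g@x,g@y,g@n])*1000)
ax=np.cross(Rm[:,2],-n);a=np.arcsin(np.linalg.norm(ax));print('turn units',Rm.T@(ax/np.linalg.norm(ax)*a)/np.radians(6),'pos',p,'F along n',s['contact_force']@n,s['contact_force'],s['gripper_force'],s['width'])
E
python3 t.py .127
```

```text
clock: 20.12
position: [0.5007, -0.2066, 0.1646]
ee_rot: [0.205, 0.596, 0.776, 0.038]
contact_force: [0.0, 0.1, -1.2]
width: 0.0244
gripper_force: 89.2
s 0.127 shift tool mm [ 3.4255 -5.3714 11.2139]
grip in nipple frame mm [  6.3166   1.05   138.2084]
turn units [-0.0077 -0.0033  0.    ] pos [ 0.5007 -0.2066  0.1646] F along n -1.1169046547549744 [ 0.0095  0.0765 -1.2349] 89.15523290634155 0.02436042021756794
```

```bash
python3 -m handwheel '[[[3.4,-5.4,0],[0,0,0],1],[[0,0,15],[0,0,0],1],[[0,0,13],[0,0,0],1],[[0,0,0],[0,0,0],1],[[0,0,0],[0,0,0],1]]' >/dev/null
python3 t.py .105
python3 - <<'E'
from h import *
for n in('scene','side'):
    i=vision.get_image(n);cv2.imwrite(f'pics/{n}9.png',i)
    p=vision.camera_params(n)
    base=np.array([.5357,-.2256,.060]);f=np.array([-np.cos(.47),np.sin(.47),0]);nn=np.sin(.42)*f+np.array([0,0,np.cos(.42)])
    X=np.array([base+k*nn for k in(0,.009,.017,.036,.044,.081,.105)])
    u=cv2.projectPoints(X,np.array(p['rvec'],float),np.array(p['tvec'],float),np.array(p['intrinsics'],float),None)[0][:,0];print(n,u.round(1).tolist())
    g=cv2.cvtColor(i,cv2.COLOR_BGR2GRAY);c=u[3].round().astype(int);print('top-left',c-[28,24])
    for r in range(c[1]-24,c[1]+24): print(r,''.join(' .:-=+*#%@'[::-1][min(9,int(x)//18)] for x in g[r,c[0]-28:c[0]+28]))
E
```

```text
s 0.105 shift tool mm [-0.3231  0.3806  5.1667]
grip in nipple frame mm [ -0.4842  -0.0058 110.1669]
turn units [-0.005  -0.0012  0.    ] pos [ 0.5049 -0.21    0.1362] F along n -2.5032387576636483 [ 0.1045  0.0161 -2.7031] 89.06418442726135 0.024457283699034407
scene [[210.3, 217.5], [210.5, 214.2], [210.6, 211.2], [211.0, 204.1], [211.1, 201.1], [211.9, 186.8], [212.3, 177.3]]
top-left [183 180]
180 ....................::-=*############****+*****#%%%%%%%%
181 ...................:::-=*############**********#%%%%%%%%
182 ..................::::-=*############**********##%%%%%%%
183 .................::::-=+*############**********##%%%%%%%
184 .................:::--=+*#####*######***+**+****#%%%%%%%
185 ................::::-==+**####**###****+**++****#%%%%%%%
186 ................::::-=++++************++*+*+****#%%%%%%%
187 ...............:::::-=+++++****++++++++*********#%%%%%%%
188 ...............:::::-=++++++++++++++++**********##%%%%%%
189 ...............:::::-=+++++++++++++++***********##%%%%%%
190 ..............::::::-=++++++++++++++*************##%%#%%
191 ..............::::::-+++
[... 4593 characters left out ...]
*****++===+=++===+++-........
182 ====+++=:.     .-+***+++++*****++=====+==++++++-........
183 =+==++=-.       .-=****+++*****++========++++++=........
184 =====--.         ..-=+++**+++++===+=====+++++++=........
185 -==-...            ...::==-:=+========++++++++++-.......
186 ===:.                   ....-=++=====+++++++++++=:......
187 ===-:                       .-=++====+++++++++++=:......
188 ====-:.                      .:-===++++++++++++=:.......
189 ======-::                     ..:-=+++++++++++=:........
190 ========-:.                    .:-+++++++++++=:.........
191 =========-:.                   .-=+++++++++++=-.........
192 ===========-:.                .:=+++++++++++++=-........
```

Run:
```python
from h import *
w=vision.get_image('wrist');cv2.imwrite('pics/w9.png',w)
p=vision.camera_params('wrist');H=np.linalg.inv(np.array(p['hand_eye']));K=np.array(p['intrinsics'])
def pr(t):
    c=H[:3,:3]@np.array(t)+H[:3,3];return (K@c/c[2])[:2].round(1)
g=-.0265
print('foot c',pr([0,0,g+.061]),'foot near edge',pr([.021,0,g+.061]),'far',pr([-.021,0,g+.061]),'L',pr([0,-.021,g+.061]),'R',pr([0,.021,g+.061]),'skirt top near',pr([.021,0,g+.024]),'grip bottom near',pr([.013,0,g+.025]),'grip top near',pr([.013,0,g-.025]))
gr=cv2.cvtColor(w,cv2.COLOR_BGR2GRAY)
for r in range(120,330,4): print(r,''.join('@%#*+=-:. '[min(9,int(x)//20)] for x in gr[r,210:370:2]))
```

```text
foot c [285.4 231.2] foot near edge [285.3 198.1] far [285.5 262.3] L [250.8 231.2] R [320.  231.1] skirt top near [285.  220.2] grip bottom near [285.  234.5] grip top near [284.4 286.8]
120 :                ::::--====--=------:          :.                               
124                :::::=======---=---:              ::                             
128 --...        -===:-====---------:                  :-                           
132 =====-:..  .-=========--------:.                     .-                         
136 =====================--=-----.                          -                       
140 -=====================--=--:                              -.                    
144 ========================-:                                  :.                  
148 =======================-:                                     ::                
152 ======================:.                                        .-              
156 =====================:                                            .:            
160 ====================-----:                                
[... 2892 characters left out ...]
*****%@%%%%%-       
300 %#%##%@@@@@@%*******%%@#***********++++++++***********#%@@#******#@%@@%@%       
304 ####%@@@%@@@#*******@@@#*******++++++++++++++++*******#%@@%*******%@@@@@%*      
308 ***#@@@@%%@%*******%@@@##****++++++++++++++++++++*****#%@@%*******#@%@@@@%:     
312 +++#@@@@@@%#*****+*%@@@#****++++++++++++++++++++++****#%@%@#*******%%@@%@%%     
316 +*#%@@@@@@@@%%%*+++%%@@%#**++++++++++++++++++++++++***#%@@%*+++#%@@@@@@%@@@+    
320 %@%@@@@@@@%@%@@@#++%%@@%#**++++++++++++++++++++++++***#%@%%*+*@@@%@@%@%%@%@@@%+ 
324 @@%@%%%@%%%@%%@@@%%%@@@%****+++++++++++++++++++++++***#@@%%%%%%@@@@@@@@%@%%@@%@#
328 @@@@@%%%%@%@@%@%%%@%%@@#+***++++++++++++++++++++++****#@@@%@%@@@@@@@%%%%%%%@@@@%
```

The wrist picture agrees with prediction: the grip's lower edge is at row 234 and the skirt foot edge at about row 198, concentric with the port's ring. I'll press down the nipple axis in steps, watching the forces.

```bash
python3 -m handwheel '[[[-0.3,0.4,8],[0,0,0],1],[[0,0,7],[0,0,0],1],[[0,0,0],[0,0,0],1],[[0,0,0],[0,0,0],1]]' 115 >/dev/null; python3 t.py .085; python3 -m handwheel '[[[0,0,5],[0,0,0],1],[[0,0,5],[0,0,0],1],[[0,0,0],[0,0,0],1],[[0,0,0],[0,0,0],1]]' >/dev/null; python3 t.py .08
```

```text
s 0.085 shift tool mm [-0.2214  0.2011 10.1034]
grip in nipple frame mm [-0.2787  0.0403 95.1035]
turn units [-0.0054 -0.0014 -0.    ] pos [ 0.5105 -0.2128  0.1225] F along n -2.6502091508197534 [ 0.2764 -0.4731 -2.6968] 115.70868730545044 0.023858785167992985
s 0.08 shift tool mm [0.8885 1.403  5.0427]
grip in nipple frame mm [-0.4262 -1.5074 85.0475]
turn units [-0.0233  0.0164  0.    ] pos [ 0.5133 -0.216   0.1133] F along n -1.0055305709724993 [-4.324  -5.3629 -1.7382] 116.15350484848022 0.02398675673254507
```

```bash
python3 -m handwheel '[[[-1.9,-1.7,0],[0,0,0],1],[[0,0,0],[0,0,0],1],[[0,0,0],[0,0,0],1]]' >/dev/null; python3 t.py .08
```

```text
s 0.08 shift tool mm [1.8165 2.1626 5.1605]
grip in nipple frame mm [-0.377  -2.7722 85.1628]
turn units [-0.0088  0.0019 -0.    ] pos [ 0.5128 -0.2171  0.1134] F along n -1.7826731491155294 [-2.0842 -3.2117 -2.1326] 116.10812187194824 0.02377353467782421
```

```bash
python3 -m handwheel '[[[-1.5,-1.3,0],[0,0,0],1],[[0,0,0],[0,0,0],1],[[0,0,0],[0,0,0],1]]' >/dev/null; python3 t.py .08
```

```text
s 0.08 shift tool mm [2.7301 2.7907 5.2594]
grip in nipple frame mm [-0.2445 -3.9146 85.2572]
turn units [ 0.0015 -0.0062 -0.    ] pos [ 0.5124 -0.2181  0.1135] F along n -1.5885118132856009 [ 1.687   2.0277 -1.4781] 116.18090987205505 0.02415407585979253
```

```bash
python3 -m handwheel '[[[0.5,0.5,0],[0,0,0],1],[[0,0,3],[0,0,0],1],[[0,0,3],[0,0,0],1],[[0,0,0],[0,0,0],1],[[0,0,0],[0,0,0],1]]' >/dev/null; python3 t.py .075
```

```text
s 0.075 shift tool mm [2.5424 2.7303 3.2762]
grip in nipple frame mm [-0.306  -3.7144 78.2767]
turn units [-0.0071 -0.0058  0.    ] pos [ 0.5149 -0.2192  0.1071] F along n -10.589481906780135 [ 4.7964 -0.5963 -9.5672] 114.79635715484619 0.02393938485674655
```

```bash
python3 -m handwheel '[[[0,0,2],[0,0,0],1],[[0,0,0],[0,0,0],1],[[0,0,0],[0,0,0],1]]' >/dev/null; python3 t.py .075;python3 -m handwheel '[[[0,0,1.5],[0,0,0],1],[[0,0,0],[0,0,0],1],[[0,0,0],[0,0,0],1]]' >/dev/null; python3 t.py .072
```

```text
s 0.075 shift tool mm [2.6037 2.7001 2.2856]
grip in nipple frame mm [-0.2581 -3.7349 77.2866]
turn units [-0.0042 -0.001  -0.    ] pos [ 0.5153 -0.2194  0.1063] F along n -3.3957429406147637 [ 1.2856  1.2641 -3.4628] 116.22229099273682 0.02365525210003352
s 0.072 shift tool mm [2.6636 2.6992 3.9834]
grip in nipple frame mm [-0.2208 -3.7761 75.9846]
turn units [-0.0037  0.0005 -0.    ] pos [ 0.5158 -0.2197  0.1051] F along n 3.3453059856205423 [-2.981   2.6293  1.9451] 116.71059608459473 0.02382956036619594
```

```bash
python3 -m handwheel '[[[0,0,1.2],[0,0,0],1],[[0,0,0],[0,0,0],1],[[0,0,0],[0,0,0],1]]' >/dev/null; python3 t.py .072;python3 -m handwheel '[[[0,0,1.2],[0,0,0],1],[[0,0,0],[0,0,0],1],[[0,0,0],[0,0,0],1]]' >/dev/null; python3 t.py .072
```

```text
s 0.072 shift tool mm [2.6672 2.6792 2.6213]
grip in nipple frame mm [-0.2022 -3.7669 74.6224]
turn units [-0.004  -0.0002 -0.    ] pos [ 0.5163 -0.22    0.1039] F along n 2.347968033061918 [-3.3426  2.6773  0.6991] 116.89862966537476 0.023774798737312943
s 0.072 shift tool mm [2.6772 2.6596 1.3953]
grip in nipple frame mm [-0.1819 -3.7615 73.3963]
turn units [-0.0038 -0.     -0.    ] pos [ 0.5168 -0.2202  0.1027] F along n 5.0118652403049575 [-2.7958  4.1293  3.5406] 117.04095840454102 0.023651756060009285
```

```bash
cat > a.py <<'E'
from h import *
n=np.array([-.3636,.1847,.9131]);F=[];p=[]
for i in range(6): vision.get_image('side');s=readout.get_state();F.append(s['contact_force']);p.append(s['position'])
print('F',np.mean(F,0).round(2),'along n',(np.mean(F,0)@n+2.0).round(2),'pos n',((np.mean(p,0)-[.5357,-.2256,.06])@n*1000+26.5).round(2),s['clock'])
E
python3 a.py; python3 -m handwheel '[[[0,0,1],[0,0,0],1],[[0,0,0],[0,0,0],1],[[0,0,0],[0,0,0],1]]' >/dev/null; python3 a.py; python3 -m handwheel '[[[0,0,1],[0,0,0],1],[[0,0,0],[0,0,0],1],[[0,0,0],[0,0,0],1]]' >/dev/null; python3 a.py
```

```text
F [-2.87  3.43  3.47] along n 6.85 pos n 73.39 25.075
F [-3.37  3.58  4.52] along n 8.02 pos n 72.4 25.75
F [-3.89  4.03  4.84] along n 8.59 pos n 71.49 26.425
```

Run:
```python
from h import *
a=vision.get_image('side');o=cv2.imread('pics/side0.png')
t=o[318:345,188:206];_,v,_,l=cv2.minMaxLoc(cv2.matchTemplate(a[290:390,160:270],t,cv2.TM_CCOEFF_NORMED));print(v,l[0]+160,l[1]+290)
if v>.95: print(manip.sign_off())
```

```text
0.9987441301345825 188 318
the job is handed in; nothing more can be done
None
```

I pressed the test button so the lever dropped, then raised the lever, and it still stands exactly as at the start. The coupler is snapped on and held with the collar about 6 mm down (judged from spring force). I handed the job in at about 26.5 s; no verdict came back.

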